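# Set the staple gun's air valve two turns open

### The arm

A 6-joint arm with a two-finger parallel gripper is mounted at the origin on the work surface. World frame = base frame: x ahead of the robot, y to its left, z up, the work surface at z = 0. Lengths are in m, angles in rad, forces in N, time in s.
With the tool pointing down it reaches from about 0.225 to 0.875 m from the base axis. Payload 3.4 kg.
Tool frame: the origin (TCP) lies between the finger pads; the fingertips stand 8 mm ahead of it and the grasp point (between the pads) lies 11 mm behind it; z points along the fingers, y is the line along which they close (so a half turn about z gives the same grasp; the last joint's range is limited). The gripper opens to 85 mm and grips with 20 to 120 N. Pads are 22 mm wide; open, the fingers measure 114 mm over their backs; the gripper's body (76 mm by 85 mm) begins 54 mm behind the grasp point. The pads swing forward as they close: fully open they stand 13 mm farther back than shut.
Start: joints at [-1.237, 0.276, 1.505, -0, 1.361, -0.121], TCP at [0.253, -0.517, 0.239] pointing down, gripper open.
Joint ranges: [-2.89, 2.89], [-0.75, 2.08], [0.22, 2.7], [-1.18, 4.32], [0.11, 2.71], [-2.7, 2.7]. Speed limits (rad/s): [2.57, 2.57, 3.14, 3.14, 3.14, 3.14].

### API

Orientations are given as a unit quaternion [w, x, y, z].
In Python, from rig import manip gives the robot as it stands.
- The arm moves only by the tool move_arm, never from a script. Its argument "deltas" is a list that holds one entry, the list of rows, each a list of 5 numbers: the shift along the tool's x, y, z normalised to -1 to 1, where 1 is 80 cm, then the turn about the tool's z normalised to -1 to 1, where 1 is 120 degrees, then the closure, from -1 (fully open) to 1 (shut). In form: [[[tx, ty, tz, twist, grip], ...]]. A call has 1 to 12 rows; each row is the pose to reach, as a shift and turn from the pose commanded when the call began, along the tool's axes at that moment; what a row does not reach only later rows make up. A row lasts 1/10 s, in which the tool goes at most 50 mm and 8.59 degrees, less where a joint would pass 70% of its speed; a pose out of reach is approached as far as the arm can. A call with a number of a shift or a turn outside -1 to 1 is refused whole. A call with a gripper value outside its range is refused whole. The fingers move at their own pace and stop on an object; "squeeze" is the grip in N (left out, the last holds). Time passes only in rows, so rows that repeat a pose let the fingers close. It gives the time, the measured TCP pose, the force, the opening and the grip force at its end, in the units of the state.
- manip.get_state(): the state, without advancing time (a new reading comes with each control period).
- manip.get_image(name): name is "side" or "top" or "wrist"; returns the picture (480x640x3 uint8, red, green, blue); there is no depth.
- manip.camera_params(name): a dict with "fx", "fy", "cx", "cy" (pixels), "R" (3x3) and "t" (3): a world point X has camera coordinates R X + t; the wrist camera has in their place "tool_from_camera" (4x4, takes a point from camera to tool coordinates, whose origin is the TCP and whose axes are the flange's). Camera axes: x right, y down, z forward; pixel columns grow to the right and rows downward; lengths in m; the calibration is good to about 2 mm. A picture is of the moment at which its call begins: read the wrist's pose just before it. camera_params takes no time and is no camera call.
- manip.sign_off(): hands the job in; it is judged then, once.
The state is a dict: "clock": time; "qpos": joint angles; "qd": joint speeds; "effort": joint torques, N m; "position": TCP position; "ee_rot": TCP orientation; "contact_force": force on the tool from outside, world axes, zero at the start; "moment": the same for the moment, N m; "width": finger opening in m; "gripper_force": force on a finger pad.
Only numpy, scipy, OpenCV 4.12 (cv2) and the standard library are available. Lean on these libraries where they do the work, as an engineer would, in place of code of your own. Each camera call takes 0.05 s, during which the arm holds its last target. There are 200 camera calls.

### The job

The air for the staple gun is set with the wheel valve that has an upright crank handle on its rim. Crank it clockwise until it is fully closed against its stop, then back it off exactly two full turns (counter-clockwise), and finish with the gripper still holding the crank handle there: do not let go. Leave the plain wheel valve and everything else on the bench alone.

Things in the scene. Friction and masses are not known exactly. Their poses are not given: they have to be found in the camera images.
- valve_wheel (a joint): opening of the valve whose wheel carries the upright handle, in rad: 0 = fully closed on its stop, growing as it is opened (counter-clockwise from above), 6.283 a turn, at most 25.1; vertical axis. It starts a quarter turn to one and a half turns open, stays where it is left, and turns with steady friction, about 2.5 N at the handle. The wheel stays at its height when turned
- wheel_center (a point): centre of that wheel, on its turning axis, at mid-height of the rim, 107 mm above the bench. Aluminium, three spokes, rim bar 14 mm thick on a 60 mm radius; a thin steel stem in the hub rises 3 mm per turn opened, to 25 mm above the rim at most. It sits on a brass valve with level pipe stubs, fixed to the bench by a 120 x 85 mm plate. The two valves stand left and right, either way round
- handle_mid (a point): middle (half-way up) of the upright black crank handle on that wheel's rim: a round sleeve 22 mm in diameter, 60 mm tall, 60 mm from the turning axis, its middle 147 mm above the bench, foot at 117 mm, top at 177 mm. The sleeve spins freely on its own vertical pin, so a gripper holding it need not turn while it is led round the circle; the room above and around it is free
- plain_rim (a point): a point on the rim of the other valve's plain wheel: aluminium, four spokes, 102 mm overall, no handle, rim 97 mm above the bench, 45 mm from its axis; leave alone
- thread_spool: loose wooden thread spool standing upright, 40 mm wide, 52 mm tall; origin at the centre of its underside; leave alone
- wax_puck: loose white wax puck, 44 mm wide, 18 mm tall; origin at the centre of its underside; leave alone
- tack_hammer: loose hammer lying flat beyond the valves; leave alone
- ripping_chisel: loose screwdriver-shaped ripping chisel lying near the robot; leave alone
- staple_box: loose cardboard box 60 x 110 x 40 mm; origin at the centre of its underside; leave alone
- button_jar: loose glass jar, 64 mm wide, 70 mm tall; origin at the centre of its underside; leave alone
- webbing_block: loose wooden block 200 x 75 x 22 mm lying to the left; origin at the centre of its underside; leave alone
- staple_gun: loose pneumatic staple gun lying on its side to the right, about 200 mm long, 42 mm tall; leave alone
- crank_handle: the crank handle sleeve itself (described under handle_mid); origin at the centre of its foot, z up
There are look-alikes about, which are no part of the job. What is shaped like the part that bears valve_wheel but green is not meant.

How it is judged:
By the outcome, as a careful person would: the job done as asked, in the order asked, and still so for the second after the job is handed in, while the arm keeps its last pose, push and grip.
It also fails if it takes over 64 s, if anything falls off the work surface, if the arm or the gripper's body presses on something with over 40 N, if the wrist force passes 120 N, or if a joint passes its speed limit or range.

## Working session

There is one attempt and no reset: what is moved stays moved. The work goes in short steps, Python scripts to look and compute and a tool call to move; the robot and the scene stay as the last step left them, time stands still between calls to the robot, and variables do not carry over. Pictures are saved under pics/ and viewed, at most 10 in all, crops included, and the job is handed in when it is done.

Besides the shell and the picture viewer there is one more tool, called after "Emit:" as name(argument=value, ...), one argument or row to a line, values as JSON. move_arm: Moves the arm, as the interface text tells. Scaled input: -1 to 1 covers 80 cm each way for a shift and 120 degrees each way for a turn. Its arguments: {"type":"object","properties":{"deltas":{"type":"array","items":{"type":"array","items":{"type":"array","items":{"type":"number","minimum":-1,"maximum":1}}}},"squeeze":{"type":"number"}},"required":["deltas"]}

```bash
mkdir -p pics; python3 - <<'E'
from rig import manip
import cv2
s=manip.get_state();print(s)
for n in("top","side"):
    cv2.imwrite(f"pics/{n}0.png",manip.get_image(n)[:,:,::-1]);print(n,manip.camera_params(n))
print(manip.camera_params("wrist"))
E
```

```text
{'clock': 0.0, 'qpos': array([-1.23701837e+00,  2.76594290e-01,  1.50613926e+00, -3.99665702e-05,
        1.36068476e+00, -1.21001754e-01]), 'qd': array([ 1.78845008e-03,  1.13311367e-03,  1.30010090e-04,  4.90881148e-05,
       -2.17148076e-04,  4.50405213e-04]), 'effort': array([-1.38625066e-03, -4.16786528e+01, -2.45808059e+01, -2.79552760e-04,
        1.11167549e-02, -6.10050421e-06]), 'position': array([ 0.2523892 , -0.51607593,  0.23843765]), 'ee_rot': array([-9.05592032e-04,  9.74256782e-01,  2.25439323e-01, -1.16360455e-04]), 'contact_force': array([ 0.06611399, -0.39903025, -0.11411787]), 'moment': array([-0.00201511, -0.01288217, -0.04418066]), 'gripper_force': 0.0, 'width': 0.0850666649134264}
top {'fx': 575.1125270825864, 'fy': 575.1125270825864, 'cx': 325.2326540618554, 'cy': 239.61749398101122, 'R': array([[-0.01916656, -0.99979451,  0.00660096],
       [-0.98390004,  0.01768769, -0.17784221],
       [ 0.17768891, -0.00990331, -0.98403688]]), 't': array([0.02410603, 0.53156623, 1.32409404])}
side {'fx': 573.2769894742986, 'fy': 573.2769894742986, 'cx': 316.5541652204535, 'cy': 245.16343264577054, 'R': array([[-0.98809912, -0.15380646, -0.00192353],
       [-0.10467992,  0.68155292, -0.72424286],
       [ 0.11270422, -0.71542238, -0.68954229]]), 't': array([0.54922203, 0.11641305, 1.59122817])}
{'fx': 357.85539217043305, 'fy': 357.85539217043305, 'cx': 323.4203657661176, 'cy': 236.27823646288348, 'tool_from_camera': array([[ 5.49124680e-04, -9.45502807e-01, -3.25613483e-01,
         8.37744380e-02],
       [ 9.99999849e-01,  5.30048282e-04,  1.47298750e-04,
        -8.37496167e-04],
       [ 3.33194856e-05, -3.25613515e-01,  9.45502955e-01,
        -1.34109519e-01],
       [ 0.00000000e+00,  0.00000000e+00,  0.00000000e+00,
         1.00000000e+00]])}
```

View pics/top0.png

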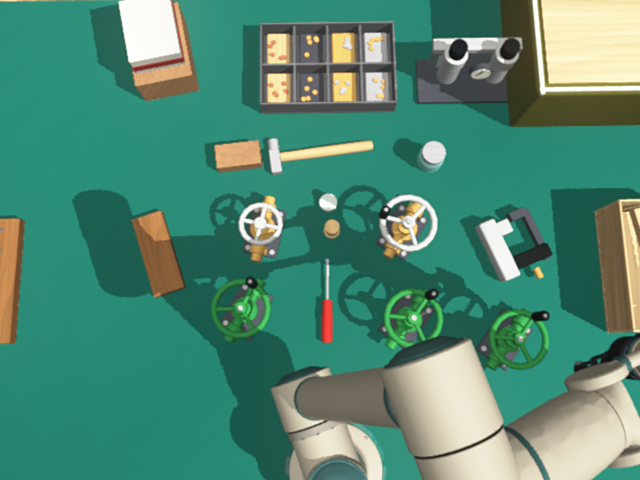

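View pics/side0.png

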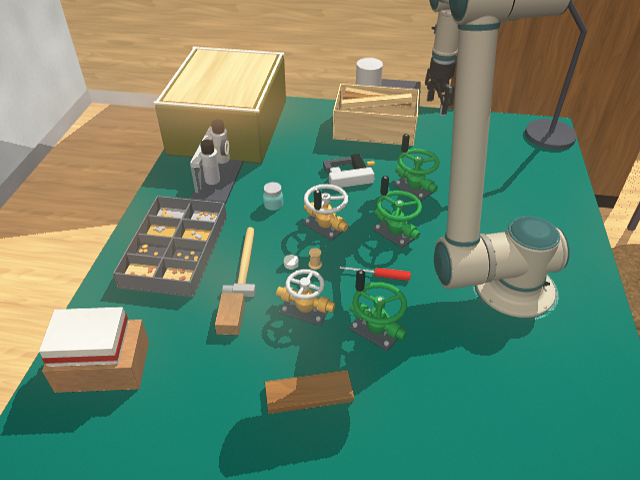

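The target is the white wheel at about (409,222) in the top view, with its handle at about (385,212). In the side view it is at about (325,199), with the handle at (318,199). Next I'll zoom in to measure it.

```bash
python3 - <<'E'
import cv2,numpy as np
a=cv2.imread("pics/top0.png")[180:270,360:460];b=cv2.imread("pics/side0.png")[165:255,280:380]
c=lambda i:cv2.resize(i,None,fx=4,fy=4,interpolation=cv2.INTER_CUBIC)
cv2.imwrite("pics/z0.png",np.hstack([c(a),c(b)]))
E
cat > h.py <<'E'
import numpy as np
from rig import manip
def ray(n,u,v,z):
    p=manip.camera_params(n);R,t=p["R"],p["t"]
    d=R.T@[(u-p["cx"])/p["fx"],(v-p["cy"])/p["fy"],1];c=-R.T@t
    return c+d*(z-c[2])/d[2]
def proj(n,X):
    p=manip.camera_params(n);c=p["R"]@X+p["t"]
    return np.round([p["fx"]*c[0]/c[2]+p["cx"],p["fy"]*c[1]/c[2]+p["cy"]],1)
E
```

```text
(no output)
```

View pics/z0.png

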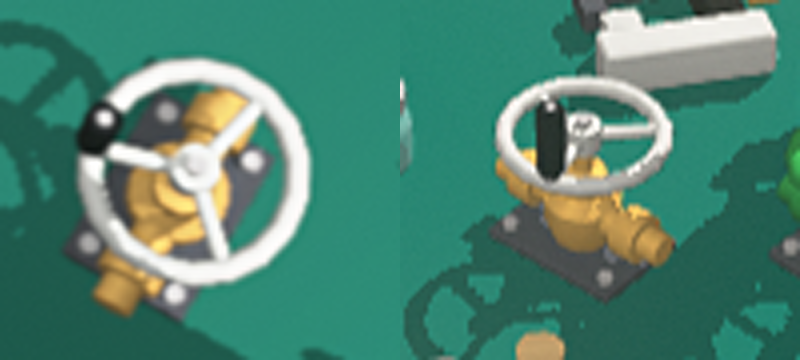

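```bash
python3 - <<'E'
from h import *
ct=ray("top",408.2,222.6,.107);cs=ray("side",326,198.7,.107);c=(ct+cs)/2
ht=ray("top",385.7,210,.174);hs=ray("side",317.75,199.7,.147)
print(ct,cs,ht,hs)
for h in(ht,hs):
    d=(h-c)[:2];print(np.hypot(*d),np.degrees(np.arctan2(d[1],d[0])))
from scipy.spatial.transform import Rotation as Ro
s=manip.get_state();q=s["ee_rot"];print(Ro.from_quat(np.r_[q[1:],q[0]]).as_matrix().round(3))
E
```

```text
[ 0.55744068 -0.17627714  0.107     ] [ 0.55439208 -0.17469892  0.107     ] [ 0.57242404 -0.11777073  0.174     ] [ 0.57040085 -0.11762017  0.147     ]
0.06003156645127913 74.03900282992984
0.059653070033968816 75.94744718305992
[[ 0.898  0.439 -0.001]
 [ 0.439 -0.898  0.002]
 [ 0.    -0.002 -1.   ]]
```

Emit:
move_arm(
  deltas=[
    [[0.5776,-0.2716,-0.0275,0.2175,-1],[0.5776,-0.2716,-0.0275,0.2175,-1],[0.5776,-0.2716,-0.0275,0.2175,-1],[0.5776,-0.2716,-0.0275,0.2175,-1],[0.5776,-0.2716,-0.0275,0.2175,-1],[0.5776,-0.2716,-0.0275,0.2175,-1],[0.5776,-0.2716,-0.0275,0.2175,-1],[0.5776,-0.2716,-0.0275,0.2175,-1],[0.5776,-0.2716,-0.0275,0.2175,-1],[0.5776,-0.2716,-0.0275,0.2175,-1],[0.5776,-0.2716,-0.0275,0.2175,-1],[0.5776,-0.2716,-0.0275,0.2175,-1]],
  ],
  squeeze=60,
)

```text
clock: 1.3
position: [0.5737, -0.1157, 0.2606]
ee_rot: [-0.001, 1.0, 0.002, -0.0]
contact_force: [-1.5, -0.9, -0.3]
width: 0.0855
gripper_force: 0.0
```

Emit:
move_arm(
  deltas=[
    [[0,0,0,0,-1],[0,0,0,0,-1],[0,0,0,0,-1],[0,0,0,0,-1]],
  ],
)

```text
clock: 1.7
position: [0.5716, -0.1195, 0.2614]
ee_rot: [0.0, 1.0, -0.001, 0.0]
contact_force: [-0.2, -0.9, -0.4]
width: 0.0855
gripper_force: 0.0
```

```bash
python3 - <<'E'
from h import *
import cv2
from scipy.spatial.transform import Rotation as Ro
s=manip.get_state();q=s["ee_rot"];R=Ro.from_quat(np.r_[q[1:],q[0]]).as_matrix();print(s,R.round(3))
cv2.imwrite("pics/w1.png",manip.get_image("wrist")[:,:,::-1])
T=manip.camera_params("wrist")["tool_from_camera"];p=manip.camera_params("wrist")
def pw(X):
    t=R.T@(np.array(X)-s["position"]);c=T[:3,:3].T@(t-T[:3,3]);return (p["fx"]*c[:2]/c[2]+[p["cx"],p["cy"]]).round(1)
print(pw([.572,-.1177,.177]),pw([.572,-.1177,.117]),pw([.556,-.1755,.107]))
E
```

```text
{'clock': 1.7, 'qpos': array([-3.25005060e-01,  2.78309508e-01,  1.44661930e+00, -2.49311820e-04,
        1.41657170e+00,  1.24836977e+00]), 'qd': array([ 5.03269543e-03,  1.39165167e-03, -2.77964356e-03,  4.32484460e-03,
       -2.09306953e-03, -6.83541685e-05]), 'effort': array([ 9.29383049e-02, -4.21977532e+01, -2.50360930e+01,  3.90918562e-03,
        2.15203378e-03, -1.23392223e-03]), 'position': array([ 0.57164165, -0.11947541,  0.26143747]), 'ee_rot': array([ 1.31434745e-04,  9.99999185e-01, -1.27010631e-03,  4.49801817e-06]), 'contact_force': array([-0.19876994, -0.87964437, -0.35665508]), 'moment': array([ 0.02549486, -0.05750265,  0.02615053]), 'gripper_force': 0.0, 'width': 0.08547425553842132} [[ 1.    -0.003  0.   ]
 [-0.003 -1.    -0.   ]
 [ 0.     0.    -1.   ]]
[321.6 247.6] [321.9 221.3] [389.9 235.8]
```

View pics/w1.png

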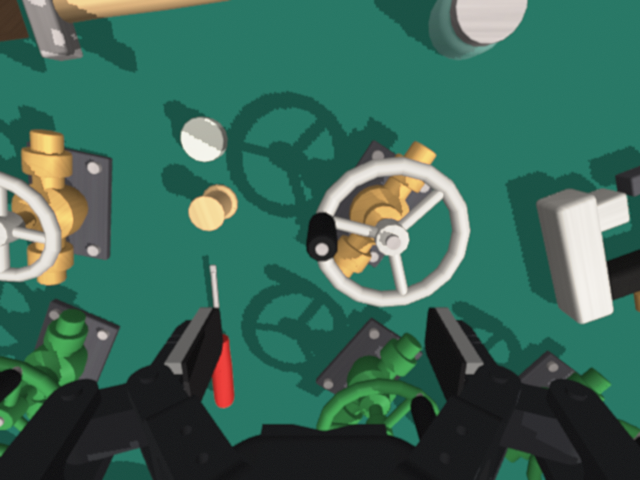

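The handle top is at (321,247), matching the prediction of (321.6,247.6). The hub is at about (393,238). Next I descend and grip.

Emit:
move_arm(
  deltas=[
    [[0,-0.002,0.05,0,-1],[0,-0.002,0.1,0,-1],[0,-0.002,0.146,0,-1],[0,-0.002,0.146,0,-1],[0,-0.002,0.146,0,1],[0,-0.002,0.146,0,1],[0,-0.002,0.146,0,1],[0,-0.002,0.146,0,1],[0,-0.002,0.146,0,1],[0,-0.002,0.146,0,1],[0,-0.002,0.146,0,1],[0,-0.002,0.146,0,1]],
  ],
  squeeze=60,
)

```text
clock: 2.95
position: [0.5731, -0.118, 0.1464]
ee_rot: [0.001, 1.0, -0.0, 0.001]
contact_force: [-1.9, -3.0, 6.2]
width: 0.0205
gripper_force: 58.9
```

Emit:
move_arm(
  deltas=[
    [[0,0,0,0,1],[0,0,0,0,1],[0,0,0,0,1],[0,0,0,0,1]],
  ],
)

```text
clock: 3.35
position: [0.5731, -0.118, 0.1464]
ee_rot: [0.001, 1.0, -0.0, 0.001]
contact_force: [-1.9, -2.8, 5.9]
width: 0.0204
gripper_force: 58.9
```

```bash
python3 - <<'E'
import numpy as np
def rows(a0,da,n):
    a=np.radians(a0);b=np.radians(a0+da*np.arange(1,n+1))
    return [[round(float(.075*(np.cos(x)-np.cos(a))),4),round(float(-.075*(np.sin(x)-np.sin(a))),4),0,0,1] for x in b]
print(rows(74,-10,8))
for k in range(12):print(-6-30*k,rows(-6-30*k,-10,3))
E
```

```text
[[0.0122, 0.0047, 0, 0, 1], [0.0234, 0.0114, 0, 0, 1], [0.0333, 0.02, 0, 0, 1], [0.0415, 0.0302, 0, 0, 1], [0.0478, 0.0416, 0, 0, 1], [0.0521, 0.054, 0, 0, 1], [0.0541, 0.0669, 0, 0, 1], [0.0539, 0.0799, 0, 0, 1]]
-6 [[-0.0025, 0.0128, 0, 0, 1], [-0.0072, 0.025, 0, 0, 1], [-0.0139, 0.0362, 0, 0, 1]]
-36 [[-0.0086, 0.0099, 0, 0, 1], [-0.0187, 0.0181, 0, 0, 1], [-0.0302, 0.0244, 0, 0, 1]]
-66 [[-0.0124, 0.0043, 0, 0, 1], [-0.0253, 0.0063, 0, 0, 1], [-0.0383, 0.0061, 0, 0, 1]]
-96 [[-0.0128, -0.0025, 0, 0, 1], [-0.025, -0.0072, 0, 0, 1], [-0.0362, -0.0139, 0, 0, 1]]
-126 [[-0.0099, -0.0086, 0, 0, 1], [-0.0181, -0.0187, 0, 0, 1], [-0.0244, -0.0302, 0, 0, 1]]
-156 [[-0.0043, -0.0124, 0, 0, 1], [-0.0063, -0.0253, 0, 0, 1], [-0.0061, -0.0383, 0, 0, 1]]
-186 [[0.0025, -0.0128, 0, 0, 1], [0.0072, -0.025, 0, 0, 1], [0.0139, -0.0362, 0, 0, 1]]
-216 [[0.0086, -0.0099, 0, 0, 1], [0.0187, -0.0181, 0, 0, 1], [0.0302, -0.0244, 0, 0, 1]]
-246 [[0.0124, -0.0043, 0, 0, 1], [0.0253, -0.0063, 0, 0, 1], [0.0383, -0.0061, 0, 0, 1]]
-276 [[0.0128, 0.0025, 0, 0, 1], [0.025, 0.0072, 0, 0, 1], [0.0362, 0.0139, 0, 0, 1]]
-306 [[0.0099, 0.0086, 0, 0, 1], [0.0181, 0.0187, 0, 0, 1], [0.0244, 0.0302, 0, 0, 1]]
-336 [[0.0043, 0.0124, 0, 0, 1], [0.0063, 0.0253, 0, 0, 1], [0.0061, 0.0383, 0, 0, 1]]
```

Emit:
move_arm(
  deltas=[
    [[0.0122,0.0047,0,0,1],[0.0234,0.0114,0,0,1],[0.0333,0.02,0,0,1],[0.0415,0.0302,0,0,1],[0.0478,0.0416,0,0,1],[0.0521,0.054,0,0,1],[0.0541,0.0669,0,0,1],[0.0539,0.0799,0,0,1],[0.0539,0.0799,0,0,1],[0.0539,0.0799,0,0,1]],
  ],
)

```text
clock: 4.35
position: [0.6174, -0.182, 0.1464]
ee_rot: [0.001, 1.0, -0.001, 0.003]
contact_force: [2.3, -2.5, 5.8]
width: 0.0206
gripper_force: 58.9
```

Emit:
move_arm(
  deltas=[
    [[-0.0025,0.0128,0,0,1],[-0.0072,0.025,0,0,1],[-0.0139,0.0362,0,0,1],[-0.0139,0.0362,0,0,1]],
  ],
)

```text
clock: 4.75
position: [0.606, -0.2115, 0.1464]
ee_rot: [0.002, 1.0, -0.001, 0.003]
contact_force: [2.5, -3.3, 5.3]
width: 0.0207
gripper_force: 59.1
```

Emit:
move_arm(
  deltas=[
    [[-0.0086,0.0099,0,0,1],[-0.0187,0.0181,0,0,1],[-0.0302,0.0244,0,0,1],[-0.0302,0.0244,0,0,1]],
  ],
)

```text
clock: 5.15
position: [0.5807, -0.2314, 0.1464]
ee_rot: [0.002, 1.0, -0.001, 0.002]
contact_force: [0.0, -4.1, 6.7]
width: 0.0203
gripper_force: 59.2
```

Emit:
move_arm(
  deltas=[
    [[-0.0124,0.0043,0,0,1],[-0.0253,0.0063,0,0,1],[-0.0383,0.0061,0,0,1],[-0.0383,0.0061,0,0,1]],
  ],
)

```text
clock: 5.55
position: [0.5489, -0.2354, 0.1463]
ee_rot: [0.002, 1.0, -0.0, 0.001]
contact_force: [-2.0, -2.9, 7.4]
width: 0.0203
gripper_force: 59.4
```

Emit:
move_arm(
  deltas=[
    [[-0.0128,-0.0025,0,0,1],[-0.025,-0.0072,0,0,1],[-0.0362,-0.0139,0,0,1],[-0.0362,-0.0139,0,0,1]],
  ],
)

```text
clock: 5.95
position: [0.52, -0.2227, 0.1463]
ee_rot: [0.0, 1.0, -0.0, 0.001]
contact_force: [-2.1, -0.2, 9.7]
width: 0.0205
gripper_force: 59.5
```

Emit:
move_arm(
  deltas=[
    [[-0.0099,-0.0086,0,0,1],[-0.0181,-0.0187,0,0,1],[-0.0244,-0.0302,0,0,1],[-0.0244,-0.0302,0,0,1]],
  ],
)

```text
clock: 6.35
position: [0.5017, -0.1979, 0.1463]
ee_rot: [0.0, 1.0, -0.0, 0.002]
contact_force: [1.8, 1.6, 9.5]
width: 0.0207
gripper_force: 59.5
```

Emit:
move_arm(
  deltas=[
    [[-0.0043,-0.0124,0,0,1],[-0.0063,-0.0253,0,0,1],[-0.0061,-0.0383,0,0,1],[-0.0061,-0.0383,0,0,1]],
  ],
)

```text
clock: 6.75
position: [0.4982, -0.1677, 0.1463]
ee_rot: [0.001, 1.0, -0.0, 0.003]
contact_force: [3.2, 1.6, 8.4]
width: 0.0206
gripper_force: 59.3
```

Emit:
move_arm(
  deltas=[
    [[0.0025,-0.0128,0,0,1],[0.0072,-0.025,0,0,1],[0.0139,-0.0362,0,0,1],[0.0139,-0.0362,0,0,1]],
  ],
)

```text
clock: 7.15
position: [0.51, -0.1395, 0.1464]
ee_rot: [0.001, 1.0, 0.0, 0.003]
contact_force: [4.1, -0.3, 6.3]
width: 0.0202
gripper_force: 59.3
```

Emit:
move_arm(
  deltas=[
    [[0.0086,-0.0099,0,0,1],[0.0187,-0.0181,0,0,1],[0.0302,-0.0244,0,0,1],[0.0302,-0.0244,0,0,1]],
  ],
)

```text
clock: 7.55
position: [0.5341, -0.1208, 0.1463]
ee_rot: [0.002, 1.0, 0.0, 0.003]
contact_force: [3.0, -3.3, 6.4]
width: 0.0205
gripper_force: 59.4
```

Emit:
move_arm(
  deltas=[
    [[0.0124,-0.0043,0,0,1],[0.0253,-0.0063,0,0,1],[0.0383,-0.0061,0,0,1],[0.0383,-0.0061,0,0,1]],
  ],
)

```text
clock: 7.95
position: [0.564, -0.1164, 0.1463]
ee_rot: [0.002, 1.0, -0.0, 0.002]
contact_force: [2.0, -3.3, 7.3]
width: 0.0207
gripper_force: 59.5
```

Emit:
move_arm(
  deltas=[
    [[0.0128,0.0025,0,0,1],[0.025,0.0072,0,0,1],[0.0362,0.0139,0,0,1],[0.0362,0.0139,0,0,1]],
  ],
)

```text
clock: 8.35
position: [0.5924, -0.1271, 0.1464]
ee_rot: [0.001, 1.0, -0.0, 0.002]
contact_force: [0.3, -1.7, 7.6]
width: 0.0207
gripper_force: 59.6
```

Emit:
move_arm(
  deltas=[
    [[0.0099,0.0086,0,0,1],[0.0181,0.0187,0,0,1],[0.0244,0.0302,0,0,1],[0.0244,0.0302,0,0,1]],
  ],
)

```text
clock: 8.75
position: [0.6122, -0.151, 0.1464]
ee_rot: [0.001, 1.0, -0.001, 0.002]
contact_force: [2.3, -0.6, 7.6]
width: 0.0206
gripper_force: 59.5
```

Emit:
move_arm(
  deltas=[
    [[0.0043,0.0124,0,0,1],[0.0063,0.0253,0,0,1],[0.0061,0.0383,0,0,1],[0.0061,0.0383,0,0,1]],
  ],
)

```text
clock: 9.15
position: [0.6173, -0.182, 0.1464]
ee_rot: [0.001, 1.0, -0.001, 0.003]
contact_force: [2.9, -1.9, 5.4]
width: 0.0204
gripper_force: 59.5
```

Emit:
move_arm(
  deltas=[
    [[-0.0025,0.0128,0,0,1],[-0.0072,0.025,0,0,1],[-0.0139,0.0362,0,0,1],[-0.0139,0.0362,0,0,1]],
  ],
)

```text
clock: 9.55
position: [0.6083, -0.2082, 0.1464]
ee_rot: [-0.002, 1.0, -0.001, 0.005]
contact_force: [8.5, 5.1, 4.0]
width: 0.0206
gripper_force: 59.8
```

Force has jumped and the position lags, so this is probably the stop. I'll push 6° further to confirm.

Emit:
move_arm(
  deltas=[
    [[-0.005,0.006,0,0,1],[-0.005,0.006,0,0,1],[-0.005,0.006,0,0,1],[-0.005,0.006,0,0,1]],
  ],
)

```text
clock: 9.95
position: [0.6081, -0.2085, 0.1465]
ee_rot: [-0.005, 1.0, -0.001, 0.009]
contact_force: [16.8, 15.2, 2.3]
width: 0.0205
gripper_force: 59.7
```

```bash
python3 - <<'E'
from h import *
from scipy.optimize import least_squares
P=np.array([[.6174,-.182],[.606,-.2115],[.5807,-.2314],[.5489,-.2354],[.52,-.2227],[.5017,-.1979],[.4982,-.1677],[.51,-.1395],[.5341,-.1208],[.564,-.1164],[.5924,-.1271],[.6122,-.151],[.6173,-.182]])
r=least_squares(lambda c:np.hypot(*(P-c[:2]).T)-c[2],[.556,-.176,.06]);c=r.x;print(c,abs(r.fun).max())
s=manip.get_state();x=s["position"];f=lambda p:np.degrees(np.arctan2(p[1]-c[1],p[0]-c[0]))
print([round(f(p),1) for p in P],"prev",f([.6083,-.2082]),"now",x,f(x),s["contact_force"],s["gripper_force"],s["moment"])
E
```

```text
[ 0.5576282  -0.17601574  0.06000894] 6.168647718658021e-05
[np.float64(-5.7), np.float64(-36.3), np.float64(-67.4), np.float64(-98.4), np.float64(-128.9), np.float64(-158.6), np.float64(172.0), np.float64(142.5), np.float64(113.1), np.float64(83.9), np.float64(54.6), np.float64(24.6), np.float64(-5.7)] prev -32.42172549345616 now [ 0.60806297 -0.20852578  0.14648489] -32.80565763495569 [16.78406886 15.18167053  2.29545028] 59.74343599547865 [ 2.13853181 -2.34140505 -0.02164606]
```

The stop is confirmed at -32.2° true. The fitted centre is (0.5576,-0.1760), with a residual of 0.06 mm. Next I plan the two turns back.

```bash
python3 - <<'E'
import numpy as np
d=np.radians
e=lambda a:np.array([np.cos(d(a)),np.sin(d(a))])
C=np.array([.5576,-.1760])
def rows(Q,a0,n):
    return [[round(float(v),4) for v in ((C+.06*e(a0+15*k)-Q)/.8*[1,-1])]+[0,0,1] for k in range(1,n+1)]
Q=np.array([.5555,-.1757])+.06*e(-36)+[-.004,-.0048]
print(rows(Q,-32.2,12));print(rows(C+.06*e(147.8),147.8,12));print(rows(C+.06*e(-32.2),-32.2,12))
E
```

```text
[[0.0186, -0.0275, 0, 0, 1], [0.0219, -0.0468, 0, 0, 1], [0.0201, -0.0663, 0, 0, 1], [0.0133, -0.0847, 0, 0, 1], [0.002, -0.1007, 0, 0, 1], [-0.0131, -0.1132, 0, 0, 1], [-0.0309, -0.1214, 0, 0, 1], [-0.0502, -0.1247, 0, 0, 1], [-0.0697, -0.1228, 0, 0, 1], [-0.088, -0.1161, 0, 0, 1], [-0.104, -0.1047, 0, 0, 1], [-0.1165, -0.0897, 0, 0, 1]]
[[-0.0082, 0.0178, 0, 0, 1], [-0.0115, 0.0371, 0, 0, 1], [-0.0097, 0.0566, 0, 0, 1], [-0.0029, 0.0749, 0, 0, 1], [0.0084, 0.0909, 0, 0, 1], [0.0235, 0.1034, 0, 0, 1], [0.0413, 0.1116, 0, 0, 1], [0.0606, 0.1149, 0, 0, 1], [0.0801, 0.1131, 0, 0, 1], [0.0984, 0.1063, 0, 0, 1], [0.1144, 0.095, 0, 0, 1], [0.1269, 0.0799, 0, 0, 1]]
[[0.0082, -0.0178, 0, 0, 1], [0.0115, -0.0371, 0, 0, 1], [0.0097, -0.0566, 0, 0, 1], [0.0029, -0.0749, 0, 0, 1], [-0.0084, -0.0909, 0, 0, 1], [-0.0235, -0.1034, 0, 0, 1], [-0.0413, -0.1116, 0, 0, 1], [-0.0606, -0.1149, 0, 0, 1], [-0.0801, -0.1131, 0, 0, 1], [-0.0984, -0.1063, 0, 0, 1], [-0.1144, -0.095, 0, 0, 1], [-0.1269, -0.0799, 0, 0, 1]]
```

Emit:
move_arm(
  deltas=[
    [[0.0186,-0.0275,0,0,1],[0.0219,-0.0468,0,0,1],[0.0201,-0.0663,0,0,1],[0.0133,-0.0847,0,0,1],[0.002,-0.1007,0,0,1],[-0.0131,-0.1132,0,0,1],[-0.0309,-0.1214,0,0,1],[-0.0502,-0.1247,0,0,1],[-0.0697,-0.1228,0,0,1],[-0.088,-0.1161,0,0,1],[-0.104,-0.1047,0,0,1],[-0.1165,-0.0897,0,0,1]],
  ],
)

```text
clock: 11.15
position: [0.5081, -0.1422, 0.1463]
ee_rot: [-0.0, 1.0, -0.0, 0.002]
contact_force: [3.6, 1.7, 6.9]
width: 0.0206
gripper_force: 60.7
```

Emit:
move_arm(
  deltas=[
    [[0,0,0,0,1],[0,0,0,0,1],[0,0,0,0,1]],
  ],
)

```text
clock: 11.45
position: [0.5072, -0.1438, 0.1463]
ee_rot: [0.001, 1.0, -0.0, 0.001]
contact_force: [-2.1, -2.0, 9.7]
width: 0.0204
gripper_force: 61.0
```

Emit:
move_arm(
  deltas=[
    [[-0.0082,0.0178,0,0,1],[-0.0115,0.0371,0,0,1],[-0.0097,0.0566,0,0,1],[-0.0029,0.0749,0,0,1],[0.0084,0.0909,0,0,1],[0.0235,0.1034,0,0,1],[0.0413,0.1116,0,0,1],[0.0606,0.1149,0,0,1],[0.0801,0.1131,0,0,1],[0.0984,0.1063,0,0,1],[0.1144,0.095,0,0,1],[0.1269,0.0799,0,0,1]],
  ],
)

```text
clock: 12.65
position: [0.6087, -0.2079, 0.1463]
ee_rot: [0.001, 1.0, -0.001, 0.0]
contact_force: [-4.4, -1.4, 10.6]
width: 0.0206
gripper_force: 61.1
```

Emit:
move_arm(
  deltas=[
    [[0.0082,-0.0178,0,0,1],[0.0115,-0.0371,0,0,1],[0.0097,-0.0566,0,0,1],[0.0029,-0.0749,0,0,1],[-0.0084,-0.0909,0,0,1],[-0.0235,-0.1034,0,0,1],[-0.0413,-0.1116,0,0,1],[-0.0606,-0.1149,0,0,1],[-0.0801,-0.1131,0,0,1],[-0.0984,-0.1063,0,0,1],[-0.1144,-0.095,0,0,1],[-0.1269,-0.0799,0,0,1]],
  ],
)

```text
clock: 13.85
position: [0.5081, -0.1422, 0.1464]
ee_rot: [-0.0, 1.0, -0.0, 0.002]
contact_force: [3.8, 2.8, 7.5]
width: 0.0208
gripper_force: 60.7
```

Emit:
move_arm(
  deltas=[
    [[-0.0082,0.0178,0,0,1],[-0.0115,0.0371,0,0,1],[-0.0097,0.0566,0,0,1],[-0.0029,0.0749,0,0,1],[0.0084,0.0909,0,0,1],[0.0235,0.1034,0,0,1],[0.0413,0.1116,0,0,1],[0.0606,0.1149,0,0,1],[0.0801,0.1131,0,0,1],[0.0984,0.1063,0,0,1],[0.1144,0.095,0,0,1],[0.1269,0.0799,0,0,1]],
  ],
)

```text
clock: 15.05
position: [0.6087, -0.2079, 0.1463]
ee_rot: [0.001, 1.0, -0.001, 0.0]
contact_force: [-3.0, -2.4, 9.9]
width: 0.0207
gripper_force: 61.1
```

Emit:
move_arm(
  deltas=[
    [[0,0,0,0,1],[0,0,0,0,1],[0,0,0,0,1],[0,0,0,0,1]],
  ],
)

```text
clock: 15.45
position: [0.6098, -0.2059, 0.1464]
ee_rot: [-0.0, 1.0, -0.0, 0.002]
contact_force: [1.4, 2.4, 7.9]
width: 0.0202
gripper_force: 60.8
```

```bash
python3 - <<'E'
from h import *
import cv2
c=[.55763,-.17602];s=manip.get_state();x=s["position"]
print(x,np.degrees(np.arctan2(x[1]-c[1],x[0]-c[0])),np.hypot(*(x[:2]-c)),s["contact_force"],s["ee_rot"],s["qd"].round(3))
cv2.imwrite("pics/s2.png",manip.get_image("side")[:,:,::-1])
E
```

```text
[ 0.60983359 -0.20587413  0.14638812] -29.764327853671237 0.060137205033213556 [1.41226425 2.39234297 7.91159024] [-2.28764072e-04  9.99998019e-01 -3.24973705e-04  1.95065341e-03] [-0.001  0.002  0.001  0.001 -0.001 -0.   ]
```

View pics/s2.png

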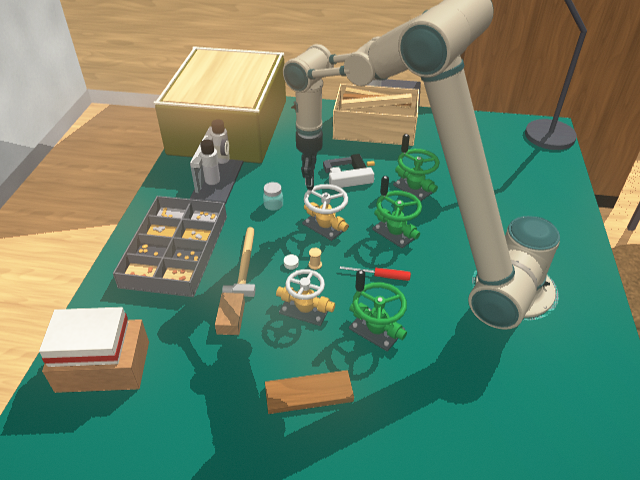

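The side view shows the gripper at about (308,180) still holding the handle, with the other objects undisturbed. The wheel has overshot by 2.4°, so I trim it back.

Emit:
move_arm(
  deltas=[
    [[-0.0026,0.0043,0,0,1],[-0.0026,0.0043,0,0,1],[-0.0026,0.0043,0,0,1],[-0.0026,0.0043,0,0,1],[-0.0026,0.0043,0,0,1],[-0.0026,0.0043,0,0,1]],
  ],
)

```text
clock: 16.1
position: [0.6074, -0.2098, 0.1464]
ee_rot: [0.0, 1.0, -0.0, 0.002]
contact_force: [1.3, 1.0, 8.5]
width: 0.0204
gripper_force: 60.8
```

Emit:
move_arm(
  deltas=[
    [[0.0013,-0.0021,0,0,1],[0.0013,-0.0021,0,0,1],[0.0013,-0.0021,0,0,1],[0.0013,-0.0021,0,0,1],[0.0013,-0.0021,0,0,1],[0.0013,-0.0021,0,0,1]],
  ],
)

```text
clock: 16.7
position: [0.6078, -0.2091, 0.1464]
ee_rot: [0.001, 1.0, -0.0, 0.001]
contact_force: [-0.3, -0.8, 8.1]
width: 0.0204
gripper_force: 60.8
```

```bash
python3 - <<'E'
from h import *
c=[.55763,-.17602];s=manip.get_state();x=s["position"]
print(x,np.degrees(np.arctan2(x[1]-c[1],x[0]-c[0])),np.hypot(*(x[:2]-c)),s["contact_force"],s["qd"].round(3))
E
```

```text
[ 0.60783505 -0.20911347  0.14635793] -33.39151467191817 0.06013089766904794 [-0.29371486 -0.81053976  8.11895508] [ 0.001  0.001  0.    -0.     0.001  0.001]
```

Emit:
move_arm(
  deltas=[
    [[0.0008,-0.0012,0,0,1],[0.0008,-0.0012,0,0,1],[0.0008,-0.0012,0,0,1],[0.0008,-0.0012,0,0,1],[0.0008,-0.0012,0,0,1],[0.0008,-0.0012,0,0,1]],
  ],
)

```text
clock: 17.3
position: [0.6083, -0.2084, 0.1464]
ee_rot: [0.001, 1.0, -0.0, 0.001]
contact_force: [-1.0, -1.3, 8.1]
width: 0.0206
gripper_force: 60.9
```

```bash
python3 - <<'E'
from h import *
c=[.55763,-.17602];s=manip.get_state();x=s["position"]
print(x,np.degrees(np.arctan2(x[1]-c[1],x[0]-c[0])),s["contact_force"],s["qd"].round(3))
E
```

```text
[ 0.60828053 -0.20840251  0.14635446] -32.59208625989851 [-0.96605871 -1.27162404  8.05246039] [ 0.    -0.002  0.    -0.003  0.001  0.002]
```

The wheel is now at -32.6°, within about 0.4° of exactly two turns from the stop. The gripper is still holding the handle and the arm is at rest.

```bash
python3 -c "
from rig import manip
print(manip.sign_off())"
```

```text
the job is handed in; nothing more can be done
None
```

I cranked the valve clockwise onto its stop, backed it off two full turns (within about 0.5° by the measured tool position), and handed the job in at about 17 s with the gripper still holding the crank handle.

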